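# Clamp a bottle with the knob under the holder

### The job

Stand the milk bottle from the front of the bench upright in the raised bottle holder, between the sprung pad and the two rear posts, and let it go. Then turn the lever knob on the underside of the holder until the pad clamps the bottle against both posts with about 14 newtons - feel for it, because the pad's reach is different every time, and more than 25 newtons would crack the bottle. Work the jaw only through the knob, let go of the knob when done, and leave the tape roll, timer and dropper bottle where they are.

Things in the scene. Friction and masses are not known exactly. Their poses are not given: they have to be found in the camera images.
- milk_bottle: white-capped clear milk bottle, 58 mm diameter, 112 mm tall (body 58 mm wide up to 89 mm, cap 52 mm above), 0.14 to 0.28 kg, standing alone on the front strip of the bench to the robot's right. Origin: centre of its underside, z up along the bottle. Behind it stands a drawer box 210 mm tall with a funnel and caps on it: carry the bottle round or well over it.
- holder: bottle holder fixed to the bench: aluminium deck 12 mm thick, top 120 mm above the bench, on four legs. Origin: on the bench under the deck; +x to its rear (away from the robot), y to its left, z up. The deck spans x -90 to +95, y -75 to +75 mm. On it two guide strips (y -24 and +24, x -67 to -5 mm, 10 mm high) with the jaw between them. Both sides (y) of the seat are free for fingers.
- rear_posts (a point): point on the deck's top midway between the two rear posts (holder x = +74, y = 0). The posts are 12 mm thick, 56 mm tall, at y = -20 and +20 mm, with a low bar behind them (x 78 to 92 mm, 8 mm high).
- seat (a point): point on the deck's top (z = 120 mm) at x = +45, y = 0 in the holder's frame: where the centre of the bottle's underside is when the bottle touches both rear posts.
- jaw: aluminium block 24 x 36 x 45 mm sliding on the deck along the holder's +x, 30 mm per rad of the knob; origin under its centre, at holder x = -42 mm when the knob is 0. Its stem carries a round rubber pad (26 mm, axis 34 mm above the deck), whose face stands an unknown 35 to 45 mm ahead of the origin. The pad yields on a spring of 5 N per mm. Never push the jaw or pad directly.
- knob (a joint): turn of the black knob under the deck, rad, counterclockwise seen from above, 0 to 1.35, starts at 0 to 0.12; increasing closes the jaw. Its lever points to the holder's front (-x) turned by 0.60 - value towards +y, so it swings from left to right. The pad meets a bottle at the seat at about 0.4 to 0.8; 14 N is about 0.1 rad further. Friction holds it where it is left.
- knob_axis (a point): point on the knob's vertical axis at mid-height of its lever (holder x = -70, y = 0, 88 mm above the bench, 20 mm behind the deck's front edge). Hub 36 mm diameter. Turning takes 0.66 N m against friction (5 to 7 N at the lever); each newton of clamping adds 0.03 N m, so at 14 N the push on the lever is about 4 N more than when turning free.
- lever_grip (a point): grip point on the lever, 92 mm from the axis, mid-height (88 mm above the bench), in front of the deck. The lever is a straight bar 12 mm wide, 14 mm high, from the hub to 113 mm from the axis, with a round 16 mm boss at its end (104 to 120 mm from the axis). Free space above, beside and below; the deck's edge is 45 to 70 mm behind it.
- tape_roll: beige roll of tape lying flat, 58 mm diameter, 19 mm high, at the front of the bench. Origin: centre of its underside. Bystander.
- kitchen_timer: white timer, 58 x 62 x 18 mm, at the front right of the bench. Origin: centre of its underside. Bystander.
- dropper_bottle: amber dropper bottle with a black top, 33 mm diameter, 105 mm tall, at the left of the bench. Origin: centre of its underside. Bystander.

How it is judged:
By the outcome, as a careful person would: the job done as asked, in the order asked, and still so for the second after the job is handed in, with the robot touching nothing.
It also fails if it takes over 72 s, if anything falls off the work surface, if the arm or the gripper's body presses on something with over 40 N, if the wrist force passes 120 N, or if a joint passes its speed limit or range.

### The arm

A 7-joint arm with a two-finger parallel gripper is mounted at the origin on a cart in front of the work surface, level with it; the furniture and walls round the work are solid. World frame = base frame: x ahead of the robot, y to its left, z up, the work surface at z = 0. Lengths are in mm, angles in degrees, forces in N, time in s.
With the tool pointing down it reaches from about 425 to 925 mm from the base axis. Payload 6.8 kg.
Tool frame: the origin (TCP) lies between the finger pads; the fingertips stand 19 mm ahead of it and the grasp point (between the pads) is the TCP; z points along the fingers, y is the line along which they close (so a half turn about z gives the same grasp; the last joint's range is limited). The gripper opens to 85 mm and grips with 20 to 120 N. Pads are 22 mm wide; open, the fingers measure 114 mm over their backs; the gripper's body (76 mm by 85 mm) begins 54 mm behind the grasp point. The pads swing forward as they close: fully open they stand 13 mm farther back than shut.
Start: joints at [67.431, 27.33, 1.283, 89.118, -0.659, 63.558, -4.761], TCP at [190.308, -647.634, 250.308] pointing down, gripper open.
Joint ranges: [-169.35, 169.35], [-19.33, 120.38], [-80.79, 83.38], [13.8, 139.57], [-78.32, 258.32], [9.67, 109.79], [-169.56, 169.56]. Speed limits (degrees/s): [136.94, 136.94, 180, 180, 180, 180, 180].

### API

Orientations are given as [roll, pitch, yaw] about the fixed x, y, z axes, in that order (R = Rz(yaw) Ry(pitch) Rx(roll)).
In Python, from cell import get_state, capture, calibration, finish_job gives the robot as it stands. The module is installed in compiled form; this text tells all that it offers.
- The arm moves only by the shell command python3 -m crank 'ROWS' [OPENING] [FORCE]. ROWS is JSON, a list of rows, each an object with "translation": the shift along the tool's x, y, z in units of 30 mm (1.0 is 30 mm), a list of three; "turn": the turn about the tool's z in units of 5 degrees (1.0 is 5 degrees). In form: [{"translation": [dx, dy, dz], "turn": turn}, ...]. A call has 1 to 20 rows; each row is the pose to reach, as a shift and turn from the pose commanded when the call began, along the tool's axes at that moment; what a row does not reach only later rows make up. A row lasts 1/8 s, in which the tool goes at most 62.5 mm and 10.7 degrees, less where a joint would pass 70% of its speed; a pose out of reach is approached as far as the arm can. A call with a gripper value outside its range is refused whole. OPENING is the finger opening in mm, from 0 to 85.4, set as the call begins (- or left out, the last holds). The fingers move at their own pace and stop on an object; FORCE is the grip in N (left out, the last holds). Time passes only in rows, so rows that repeat a pose let the fingers close. It gives the time, the measured TCP pose, the force, the opening and the grip force at its end, in the units of the state.
- get_state(): the state, without advancing time (a new reading comes with each control period).
- capture(name): name is "scene" or "top" or "wrist"; returns (picture, depth): 420x560x3 uint8, blue, green, red; 420x560 float32, mm along the optical axis (not along the pixel's ray), 0 where there is no reading.
- calibration(name): a dict with "K" (3x3 intrinsics, pixels), "dist" ([k1, k2, p1, p2, k3] as OpenCV has them; the pictures are not rectified), "rvec" (rotation vector, rad) and "tvec" (3), from world to camera coordinates, as OpenCV has them. Camera axes: x right, y down, z forward; pixel columns grow to the right and rows downward; lengths in mm; the calibration is good to about 2 mm. A picture is of the moment at which its call begins: read the wrist's pose just before it. calibration takes no time and is no camera call; for the wrist camera it gives the pose at the moment of the call.
- finish_job(): hands the job in; it is judged then, once.
The state is a dict: "t": time; "joint_positions": joint angles; "joint_velocities": joint speeds; "joint_efforts": joint torques, N m; "position": TCP position; "tcp_rot": TCP orientation; "ft_force": force on the tool from outside, world axes, zero at the start; "ft_torque": the same for the moment, N m; "grip_width": finger opening in mm; "finger_force": force on a finger pad.
Only numpy, scipy, OpenCV 4.12 (cv2) and the standard library are available. Lean on these libraries where they do the work, as an engineer would, in place of code of your own. Each camera call takes 0.05 s, during which the arm holds its last target. There are 200 camera calls.

## Working session

There is one attempt and no reset: what is moved stays moved. The work goes in short steps, Python scripts to look and compute and a shell command to move; the robot and the scene stay as the last step left them, time stands still between calls to the robot, and variables do not carry over. Pictures are saved under pics/ and viewed, at most 10 in all, crops included, and the job is handed in when it is done.

```bash
mkdir -p pics
python3 - <<'E'
from cell import *
import cv2,numpy as np
s=get_state();print({k:np.round(v,2).tolist() for k,v in s.items()})
for n in("scene","top"):
    p,d=capture(n);cv2.imwrite(f"pics/{n}0.png",p);np.savez(f"{n}0.npz",p=p,d=d,**{k:np.array(v) for k,v in calibration(n).items()})
E
```

```text
{'t': 0.0, 'joint_positions': [67.43, 27.38, 1.28, 89.18, -0.66, 63.56, -4.76], 'joint_velocities': [0.02, -0.06, -0.08, -0.16, -0.08, 0.03, 0.17], 'joint_efforts': [-0.0, -59.65, 1.61, -28.12, 0.01, 0.01, -0.0], 'position': [190.12, -647.09, 249.32], 'tcp_rot': [-179.89, 0.01, 16.37], 'ft_force': [0.32, 0.27, 0.03], 'ft_torque': [-0.03, -0.05, 0.01], 'finger_force': 0.0, 'grip_width': 85.7}
```

View pics/scene0.png

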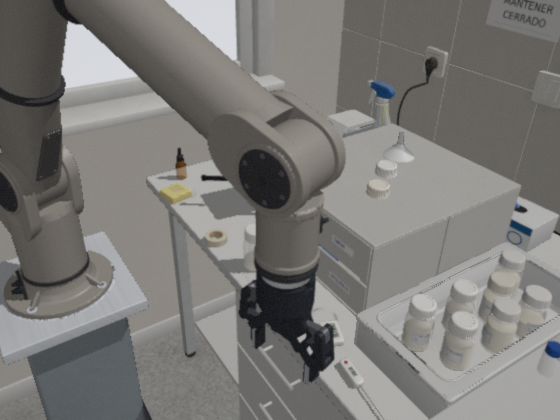

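View pics/top0.png

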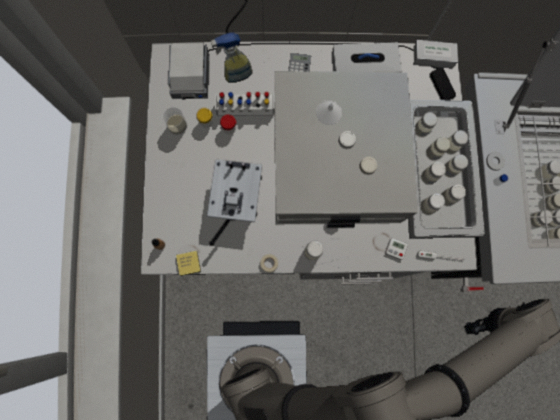

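The top view shows the bottle cap at about (315,249), the holder deck around (235,190) and the lever tip near (213,242). The tape is at (269,264), the timer at (397,249) and the dropper at (158,243).

```bash
cat > h.py <<'E'
import numpy as np,cv2
def ray(c,uv):
    R=cv2.Rodrigues(np.array(c["rvec"],float))[0];t=np.array(c["tvec"],float).ravel()
    q=cv2.undistortPoints(np.array(uv,float).reshape(-1,1,2),np.array(c["K"],float),np.array(c["dist"],float)).reshape(-1,2)
    return -R.T@t,(R.T@np.c_[q,np.ones(len(q))].T).T
def atz(c,uv,z):
    o,d=ray(c,uv);return o+d*((np.asarray(z)-o[2])/d[:,2])[:,None]
def atd(c,uv,D):
    o,d=ray(c,uv);return o+d*np.array([np.median(D[int(v)-1:int(v)+2,int(u)-1:int(u)+2]) for u,v in uv])[:,None]
E
python3 - <<'E'
from h import *
c=dict(np.load("top0.npz"))
uv=[(315,249),(235,190),(213,242),(269,264),(397,249),(158,243),(250,175),(345,215),(220,165),(262,165),(256,219),(210,216)]
print(np.c_[np.array(uv),atd(c,uv,c["d"])].round(0))
cv2.imwrite("pics/topc.png",cv2.resize(c["p"][145:275,195:335],None,fx=5,fy=4.6/4.6*4.6,interpolation=cv2.INTER_CUBIC))
E
```

```text
[[ 315.  249.  416. -187.  112.]
 [ 235.  190.  593.   56.  161.]
 [ 213.  242.  443.  129.   93.]
 [ 269.  264.  380.  -44.    2.]
 [ 397.  249.  423. -468.   14.]
 [ 158.  243.  443.  306.   78.]
 [ 250.  175.  650.   12.  122.]
 [ 345.  215.  511. -274.  172.]
 [ 220.  165.  683.  107.  121.]
 [ 262.  165.  716.  -23.   -0.]
 [ 256.  219.  530.   -2.    1.]
 [ 210.  216.  522.  137.  115.]]
```

View pics/topc.png

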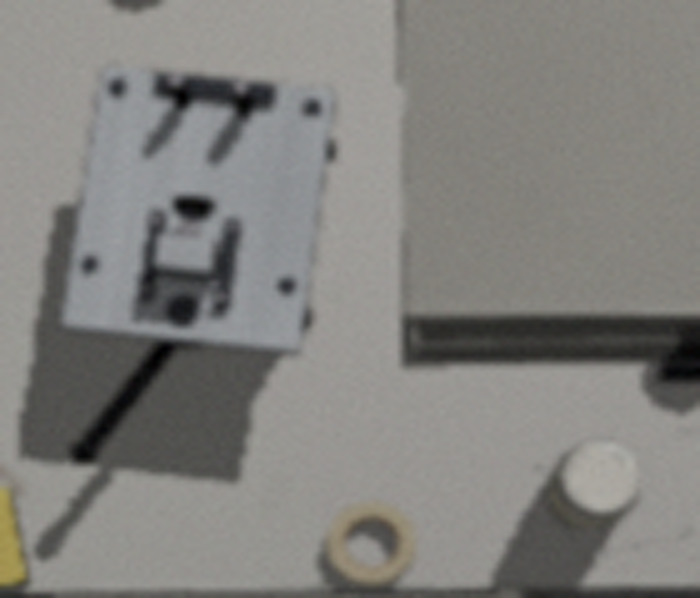

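The enlarged crop shows the deck corners at (65,325), (298,350), (335,88) and (103,68). The cap is at (598,478), the lever boss at (82,452) and the hub screw at about (183,308).

```bash
cat > fit.py <<'E'
from h import *
c=dict(np.load("top0.npz"))
P=np.array([(65,325),(298,350),(335,88),(103,68),(598,478),(82,452)])/[5,4.6]+[194.6,144.6]
W=atz(c,P,[120,120,120,120,112,95]);print(W.round(1))
L=np.array([(-90,75),(-90,-75),(95,-75),(95,75)]);D=W[:4,:2]
a=D-D.mean(0);b=L-L.mean(0)
th=np.arctan2((b[:,0]*a[:,1]-b[:,1]*a[:,0]).sum(),(a*b).sum())
R=np.array([[np.cos(th),-np.sin(th)],[np.sin(th),np.cos(th)]])
o=D.mean(0)-R@L.mean(0)
print("yaw",np.degrees(th),"o",o,"resid",(D-(L@R.T+o)).round(1).tolist())
f=lambda p:(R@np.array(p)+o).round(1)
print("seat",f((45,0)),"axis",f((-70,0)),"posts",f((74,0)))
t=R.T@(W[5,:2]-o)-[-70,0];print("lever",t,np.degrees(np.arctan2(t[1],-t[0])),np.hypot(*t))
E
python3 fit.py
```

```text
[[ 5.232e+02  1.438e+02  1.200e+02]
 [ 5.048e+02 -4.000e-01  1.200e+02]
 [ 6.865e+02 -2.410e+01  1.200e+02]
 [ 7.023e+02  1.225e+02  1.200e+02]
 [ 4.175e+02 -1.842e+02  1.120e+02]
 [ 4.403e+02  1.354e+02  9.500e+01]]
yaw -6.955252088946892 o [601.71844582  60.73809327] resid [[1.8, -2.3], [1.5, 2.4], [-0.5, 1.1], [-2.8, -1.2]]
seat [646.4  55.3] axis [532.2  69.2] posts [675.2  51.8]
lever [-99.3059503   54.52598723] 28.769898461005123 113.29057793423739
```

```bash
python3 -m crank '[{"translation":[11.6,-12.7,0],"turn":4.7},{"translation":[11.6,-12.7,0],"turn":4.7},{"translation":[11.6,-12.7,0],"turn":4.7},{"translation":[11.6,-12.7,0],"turn":4.7},{"translation":[11.6,-12.7,0],"turn":4.7},{"translation":[11.6,-12.7,0],"turn":4.7},{"translation":[11.6,-12.7,0],"turn":4.7},{"translation":[11.6,-12.7,0],"turn":4.7},{"translation":[11.6,-12.7,0],"turn":4.7},{"translation":[11.6,-12.7,0],"turn":4.7},{"translation":[11.6,-12.7,0],"turn":4.7},{"translation":[11.6,-12.7,0],"turn":4.7},{"translation":[11.6,-12.7,0],"turn":4.7}]' 85 40
python3 - <<'E'
from h import *
from cell import *
s=get_state();print(np.round(s["position"],1),np.round(s["tcp_rot"],1),s["t"])
c=calibration("wrist");p,d=capture("wrist");cv2.imwrite("pics/w1.png",p)
np.savez("w1.npz",p=p,d=d,**{k:np.array(v) for k,v in c.items()})
E
```

```text
t: 1.72
position: [416.3, -185.0, 250.2]
tcp_rot: [180.0, 0.0, -7.2]
ft_force: [0.2, 0.6, 0.0]
grip_width: 85.3
finger_force: 0.0
[ 416.3 -185.   250.2] [180.    0.   -7.2] 1.725
```

View pics/w1.png

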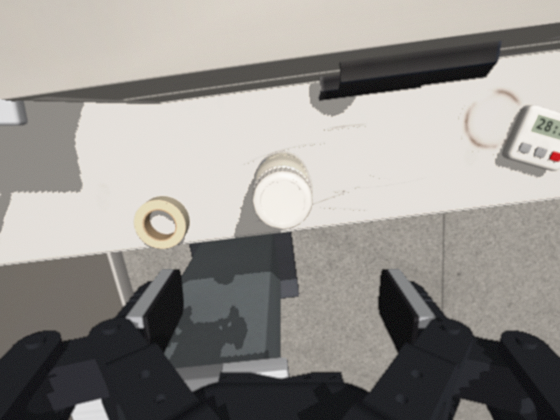

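The wrist view shows the cap's top centred at about (282,200), with the gripper fingers clear of everything.

Run:
```python
from h import *
c=dict(np.load("w1.npz"))
print(atz(c,[(282,200),(254,200),(310,200)],[112]*3).round(1),atd(c,[(282,200)],c["d"]))
```

```text
[[ 419.9 -185.2  112. ]
 [ 422.8 -162.9  112. ]
 [ 417.1 -207.4  112. ]] [[ 419.18398453 -185.09405713  109.25844483]]
```

```bash
python3 -m crank '[{"translation":[0.08,0,2],"turn":0},{"translation":[0.08,0,4],"turn":0},{"translation":[0.08,0,5.5],"turn":0},{"translation":[0.08,0,6.13],"turn":0},{"translation":[0.08,0,6.13],"turn":0},{"translation":[0.08,0,6.13],"turn":0}]' 85
python3 -m crank '[{"translation":[0,0,0],"turn":0},{"translation":[0,0,0],"turn":0},{"translation":[0,0,0],"turn":0},{"translation":[0,0,0],"turn":0},{"translation":[0,0,0],"turn":0},{"translation":[0,0,0],"turn":0}]' 50 45
```

```text
t: 2.52
position: [419.8, -184.7, 67.2]
tcp_rot: [180.0, -0.1, -7.1]
ft_force: [-0.2, 0.3, 0.3]
grip_width: 84.8
finger_force: 0.0
t: 3.28
position: [420.2, -186.0, 68.3]
tcp_rot: [179.9, -0.2, -7.2]
ft_force: [-3.2, -2.9, 12.3]
grip_width: 56.9
finger_force: 44.7
```

```bash
python3 -m crank '[{"translation":[0,0,-1.5],"turn":0},{"translation":[0,0,-3.2],"turn":0},{"translation":[0,0,-4.9],"turn":0},{"translation":[0,0,-6.4],"turn":0},{"translation":[0,-0.5,-6.7],"turn":0},{"translation":[0,-2,-6.7],"turn":0},{"translation":[0,-3.8,-6.7],"turn":0},{"translation":[0.1,-5.6,-6.7],"turn":0},{"translation":[0.17,-7.3,-6.7],"turn":0},{"translation":[0.17,-8.1,-6.7],"turn":0},{"translation":[0.17,-8.1,-6.7],"turn":0},{"translation":[0.17,-8.1,-6.7],"turn":0},{"translation":[0.17,-8.1,-6.7],"turn":0}]'
python3 - <<'E'
from h import *
from cell import *
s=get_state();print(np.round(s["position"],1),np.round(s["tcp_rot"],1),s["t"])
c=calibration("wrist");p,d=capture("wrist");cv2.imwrite("pics/w2.png",p)
np.savez("w2.npz",p=p,d=d,**{k:np.array(v) for k,v in c.items()})
E
```

```text
t: 4.9
position: [454.0, 54.9, 267.1]
tcp_rot: [180.0, 0.0, -7.2]
ft_force: [-0.3, 0.4, -1.7]
grip_width: 56.8
finger_force: 48.8
[454.   54.9 267.1] [180.    0.   -7.2] 4.9
```

View pics/w2.png

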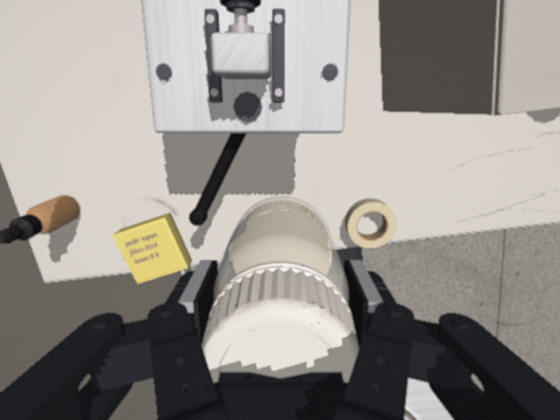

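The deck's front corners are at (155,131) and (344,132), with side-edge points at (146,0) and (351,0). The strip fronts are at (214,101) and (278,101), and the lever boss is at (198,217). The bottle is held straight.

Run:
```python
from h import *
c=dict(np.load("w2.npz"))
W=atz(c,[(155,131),(344,132),(146,1),(351,1),(214,101),(278,101),(198,217),(247,105)],[120,120,120,120,130,130,95,122]);print(W.round(1))
f=(W[0]+W[1])/2;e=W[0]-W[1];print("width",np.linalg.norm(e),"yaw front",np.degrees(np.arctan2(-e[0],e[1])))
for a,b in((0,2),(1,3)):
    g=W[b]-W[a];print("yaw side",np.degrees(np.arctan2(g[1],g[0])))
for th in (-7,-6.5,-7.5):
    t=np.radians(th);x=np.array([np.cos(t),np.sin(t)]);print(th,"seat",f[:2]+135*x,"axis",f[:2]+20*x)
# bottle bottom rear edge
print(atd(c,[(282,205),(282,225)],c["d"]))
```

```text
[[523.1 146.4 120. ]
 [503.6  -0.  120. ]
 [611.7 132.  120. ]
 [593.3 -11.5 120. ]
 [538.8  94.7 130. ]
 [532.8  48.2 130. ]
 [442.1 134.3  95. ]
 [533.1  71.9 122. ]]
width 147.65424539625832 yaw front -7.5736097669710025
yaw side -9.202984948153702
yaw side -7.327713279404598
-7 seat [647.37175356  56.73032234] axis [533.22894612  70.74529683]
-6.5 seat [647.5102236   57.90024984] axis [533.2494602   70.91861943]
-7.5 seat [647.22307937  55.56164775] axis [533.20692031  70.57215986]
[[480.30678217  52.26513101 223.01727119]
 [480.32415306  52.41616542 253.86846302]]
```

```bash
python3 -m crank '[{"translation":[1.5,-0.2,0],"turn":0},{"translation":[3.2,-0.4,0],"turn":0},{"translation":[5,-0.65,0],"turn":0},{"translation":[6,-0.8,0],"turn":0},{"translation":[6.34,-0.84,0],"turn":0},{"translation":[6.34,-0.84,0],"turn":0},{"translation":[6.34,-0.84,0.6],"turn":0},{"translation":[6.34,-0.84,1.2],"turn":0},{"translation":[6.34,-0.84,1.8],"turn":0},{"translation":[6.34,-0.84,2.2],"turn":0},{"translation":[6.34,-0.84,2.2],"turn":0},{"translation":[6.34,-0.84,2.2],"turn":0}]'
python3 - <<'E'
from h import *
from cell import *
c=calibration("top");p,d=capture("top");cv2.imwrite("pics/w3.png",cv2.resize(p[110:240,180:300],None,fx=5,fy=4.6,interpolation=cv2.INTER_CUBIC))
c=calibration("wrist");p,d=capture("wrist");np.savez("w3.npz",p=p,d=d,**{k:np.array(v) for k,v in c.items()});cv2.imwrite("pics/w3w.png",p)
E
```

```text
t: 6.45
position: [646.7, 57.8, 201.9]
tcp_rot: [-180.0, -0.1, -7.1]
ft_force: [-0.6, -0.5, -1.9]
grip_width: 56.6
finger_force: 48.8
```

View pics/w3w.png

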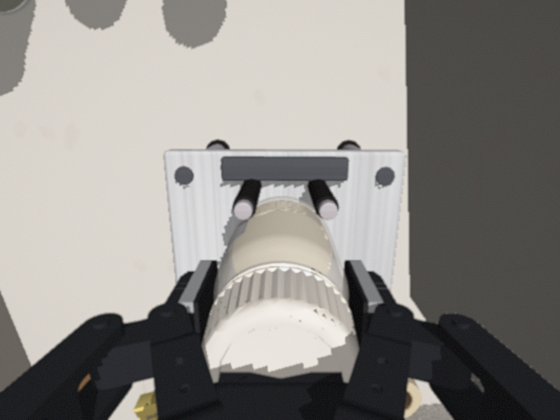

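The post tops are at about (243,210) and (327,209). The deck's rear corners are at (165,151) and (405,151). The bottle sits centrally between the posts.

Run:
```python
from h import *
c=dict(np.load("w3.npz"))
W=atz(c,[(243,210),(327,209),(165,151),(405,151)],[176,176,120,120]);print(W.round(1))
for i,k in((0,29),(2,50)):
    m=(W[i]+W[i+1])/2;e=W[i]-W[i+1];e/=np.linalg.norm(e);x=np.array([e[1],-e[0]])
    print(np.linalg.norm(W[i]-W[i+1]),"yaw",np.degrees(np.arctan2(x[1],x[0])),"seat",m[:2]-k*x)
B=atd(c,[(284,206),(284,215),(284,230)],c["d"]);print(B)
```

```text
[[678.   72.8 176. ]
 [673.7  34.4 176. ]
 [704.7 122.3 120. ]
 [686.7 -21.4 120. ]]
38.66135089769028 yaw -6.407001818671349 seat [647.06452388  56.80064984]
144.75838479090666 yaw -7.123306113352834 seat [646.10044646  56.6604087 ]
[[672.9820082   54.21759517 159.91388484]
 [672.94544867  54.36604555 174.86701707]
 [672.63206142  54.590324   194.19416623]]
```

```bash
python3 -m crank '[{"translation":[0.04,0.03,0.2],"turn":0},{"translation":[0.04,0.03,0.35],"turn":0},{"translation":[0.04,0.03,0.42],"turn":0},{"translation":[0.04,0.03,0.42],"turn":0},{"translation":[0.04,0.03,0.42],"turn":0}]'
```

```text
t: 7.18
position: [647.3, 56.7, 188.8]
tcp_rot: [-180.0, -0.0, -7.1]
ft_force: [0.1, -0.3, -0.7]
grip_width: 56.9
finger_force: 49.1
```

```bash
python3 -m crank '[{"translation":[0,0,0.03],"turn":0},{"translation":[0,0,0.03],"turn":0},{"translation":[0,0,0.03],"turn":0}]'; python3 -m crank '[{"translation":[0,0,0.03],"turn":0},{"translation":[0,0,0.03],"turn":0},{"translation":[0,0,0.03],"turn":0}]'
```

```text
t: 7.55
position: [647.5, 56.6, 188.5]
tcp_rot: [-180.0, -0.0, -7.1]
ft_force: [-2.4, -1.1, 5.5]
grip_width: 57.0
finger_force: 49.0
t: 7.92
position: [647.5, 56.7, 188.4]
tcp_rot: [-180.0, -0.1, -7.1]
ft_force: [-3.8, -1.4, 11.0]
grip_width: 57.0
finger_force: 49.7
```

```bash
python3 -m crank '[{"translation":[0,0,0],"turn":0},{"translation":[0,0,0],"turn":0},{"translation":[0,0,0],"turn":0},{"translation":[0,0,0],"turn":0},{"translation":[0,0,0],"turn":0},{"translation":[0,0,-0.5],"turn":0},{"translation":[0,0,-2],"turn":0},{"translation":[0,0,-3.5],"turn":0},{"translation":[0,0,-4.5],"turn":0},{"translation":[0,0,-4.5],"turn":0},{"translation":[0,0,-4.5],"turn":0}]' 85
python3 - <<'E'
from h import *
from cell import *
c=calibration("wrist");p,d=capture("wrist");np.savez("w4.npz",p=p,d=d,**{k:np.array(v) for k,v in c.items()});cv2.imwrite("pics/w4.png",p)
E
```

```text
t: 9.3
position: [647.0, 56.5, 321.9]
tcp_rot: [180.0, 0.0, -7.1]
ft_force: [-0.9, 0.2, -0.4]
grip_width: 84.9
finger_force: 0.0
```

View pics/w4.png

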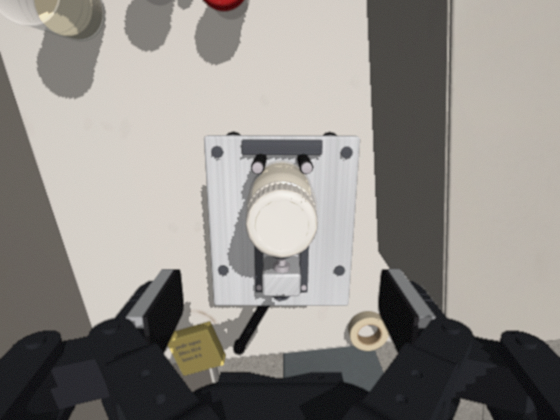

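The bottle is standing at the seat with its cap at (282,222). It is clear of the pad and just in front of the posts. Next I straddle the lever.

```bash
python3 -m crank '[{"translation":[-1.7,-0.3,0],"turn":1.4},{"translation":[-3.4,-0.7,0],"turn":2.8},{"translation":[-5.1,-1,0],"turn":4.2},{"translation":[-6.2,-1.3,0],"turn":5.4},{"translation":[-6.47,-1.4,0],"turn":5.58},{"translation":[-6.47,-1.4,1],"turn":5.58},{"translation":[-6.47,-1.4,2.8],"turn":5.58},{"translation":[-6.47,-1.4,4.5],"turn":5.58},{"translation":[-6.47,-1.4,5.6],"turn":5.58},{"translation":[-6.47,-1.4,5.6],"turn":5.58},{"translation":[-6.47,-1.4,5.6],"turn":5.58}]' 40 30
python3 - <<'E'
from h import *
from cell import *
s=get_state();print(np.round(s["position"],1))
c=calibration("wrist");p,d=capture("wrist");np.savez("w5.npz",p=p,d=d,**{k:np.array(v) for k,v in c.items()});cv2.imwrite("pics/w5.png",p)
E
```

```text
t: 10.72
position: [461.0, 122.5, 154.8]
tcp_rot: [-179.9, -0.0, -35.0]
ft_force: [0.8, -1.0, -0.0]
grip_width: 40.1
finger_force: 0.0
[461.  122.5 154.8]
```

View pics/w5.png

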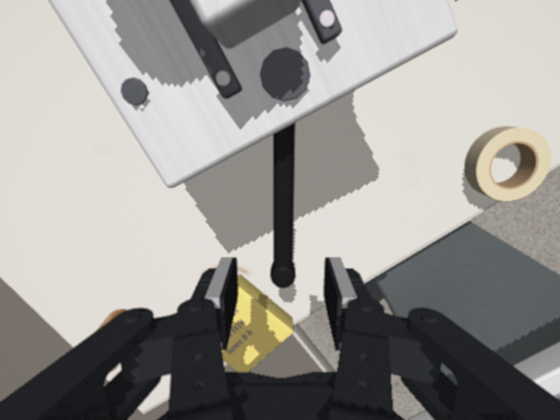

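The lever runs vertically in the image from (285,125) to its boss at (283,272), centred between the fingers. I go down.

```bash
python3 -c "
from h import *
c=dict(np.load('w5.npz'));W=atz(c,[(283,272),(285,74),(284,130)],[95,122,95]);print(W.round(1))"
python3 -m crank '[{"translation":[0,0,1],"turn":0},{"translation":[0,0,2],"turn":0},{"translation":[0,0,2.22],"turn":0},{"translation":[0,0,2.22],"turn":0},{"translation":[0,0,2.22],"turn":0}]' 40
python3 -m crank '[{"translation":[0,0,0],"turn":0},{"translation":[0,0,0],"turn":0},{"translation":[0,0,0],"turn":0}]' 24
```

```text
[[444.1 134.   95. ]
 [532.2  71.7 122. ]
 [511.7  86.2  95. ]]
t: 11.4
position: [461.0, 122.7, 88.8]
tcp_rot: [-179.9, -0.1, -35.0]
ft_force: [-0.4, -0.0, 0.1]
grip_width: 40.0
finger_force: 0.0
t: 11.78
position: [460.0, 122.3, 87.6]
tcp_rot: [-180.0, -0.0, -35.0]
ft_force: [-1.3, -0.5, -0.4]
grip_width: 24.3
finger_force: 0.0
```

```bash
cat > m.py <<'E'
from cell import *
import numpy as np
s=get_state();A=np.array([533,70.8])
p=np.array(s["position"])[:2];yaw=np.radians(s["tcp_rot"][2])
x=np.array([np.cos(yaw),np.sin(yaw)]);y=np.array([x[1],-x[0]])
d=p-A;r=np.hypot(*d)
a=np.arctan2(-d[1],-d[0])-np.arcsin(6.1/r)*1  # lever line angle (tcp is 6 right => ahead ccw)
F=np.array(s["ft_force"])[:2]
print("t %.2f r %.1f tcpang %.4f value~ %.4f yaw %.2f | Fy(tool) %.2f Fx %.2f tau_axis %.3f tz %.3f"%(s["t"],r,np.arctan2(-d[1],-d[0]),0.6+a-np.radians(-7.1),s["tcp_rot"][2],F@y,F@x,(d[0]*F[1]-d[1]*F[0])/1000,s["ft_torque"][2]))
E
python3 -m crank '[{"translation":[0,0.15,0],"turn":0},{"translation":[0,0.23,0],"turn":0},{"translation":[0.014,0.37,0],"turn":-0.57},{"translation":[0.035,0.52,0],"turn":-1.15},{"translation":[0.06,0.66,0],"turn":-1.72},{"translation":[0.1,0.81,0],"turn":-2.29},{"translation":[0.1,0.81,0],"turn":-2.29},{"translation":[0.1,0.81,0],"turn":-2.29}]' 24; python3 m.py
```

```text
t: 12.78
position: [449.0, 102.0, 87.6]
tcp_rot: [-179.9, -0.0, -23.5]
ft_force: [1.4, 5.0, -2.5]
grip_width: 23.9
finger_force: 2.6
t 12.78 r 89.6 tcpang -0.3562 value~ 0.2996 yaw -23.54 | Fy(tool) -5.14 Fx -0.70 tau_axis -0.463 tz -0.023
```

```bash
python3 -m crank '[{"translation":[0.014,0.15,0],"turn":-0.57},{"translation":[0.014,0.15,0],"turn":-0.57},{"translation":[0.014,0.15,0],"turn":-0.57}]' >/dev/null; python3 m.py
python3 -m crank '[{"translation":[0.007,0.075,0],"turn":-0.29},{"translation":[0.007,0.075,0],"turn":-0.29},{"translation":[0.007,0.075,0],"turn":-0.29}]' >/dev/null; python3 m.py
python3 -m crank '[{"translation":[0.007,0.075,0],"turn":-0.29},{"translation":[0.007,0.075,0],"turn":-0.29},{"translation":[0.007,0.075,0],"turn":-0.29}]' >/dev/null; python3 m.py
python3 -m crank '[{"translation":[0.007,0.075,0],"turn":-0.29},{"translation":[0.007,0.075,0],"turn":-0.29},{"translation":[0.007,0.075,0],"turn":-0.29}]' >/dev/null; python3 m.py
python3 -m crank '[{"translation":[0.007,0.075,0],"turn":-0.29},{"translation":[0.007,0.075,0],"turn":-0.29},{"translation":[0.007,0.075,0],"turn":-0.29}]' >/dev/null; python3 m.py
```

```text
t 13.15 r 89.7 tcpang -0.3043 value~ 0.3516 yaw -20.69 | Fy(tool) -5.38 Fx -0.85 tau_axis -0.486 tz -0.037
t 13.53 r 89.7 tcpang -0.2814 value~ 0.3745 yaw -19.23 | Fy(tool) -5.30 Fx -0.87 tau_axis -0.479 tz -0.049
t 13.90 r 89.7 tcpang -0.2562 value~ 0.3996 yaw -17.77 | Fy(tool) -5.21 Fx -1.15 tau_axis -0.472 tz -0.049
t 14.28 r 89.7 tcpang -0.2311 value~ 0.4248 yaw -16.32 | Fy(tool) -5.66 Fx -1.73 tau_axis -0.515 tz 0.004
t 14.65 r 89.7 tcpang -0.2055 value~ 0.4503 yaw -14.87 | Fy(tool) -6.43 Fx -1.67 tau_axis -0.584 tz -0.049
```

```bash
python3 -m crank '[{"translation":[0.004,0.045,0],"turn":-0.17},{"translation":[0.004,0.045,0],"turn":-0.17},{"translation":[0.004,0.045,0],"turn":-0.17}]' >/dev/null; python3 m.py
python3 -m crank '[{"translation":[0.004,0.045,0],"turn":-0.17},{"translation":[0.004,0.045,0],"turn":-0.17},{"translation":[0.004,0.045,0],"turn":-0.17}]' >/dev/null; python3 m.py
```

```text
t 15.03 r 89.7 tcpang -0.1918 value~ 0.4641 yaw -14.01 | Fy(tool) -6.10 Fx -1.46 tau_axis -0.554 tz -0.003
t 15.40 r 89.7 tcpang -0.1767 value~ 0.4791 yaw -13.16 | Fy(tool) -6.59 Fx -0.70 tau_axis -0.594 tz -0.047
```

```bash
python3 -m crank '[{"translation":[0.004,0.045,0],"turn":-0.17},{"translation":[0.004,0.045,0],"turn":-0.17},{"translation":[0.004,0.045,0],"turn":-0.17}]' >/dev/null; python3 m.py
python3 -m crank '[{"translation":[0,0,0],"turn":0}]' >/dev/null; python3 m.py
python3 -m crank '[{"translation":[0.004,0.045,0],"turn":-0.17},{"translation":[0.004,0.045,0],"turn":-0.17},{"translation":[0.004,0.045,0],"turn":-0.17}]' >/dev/null; python3 m.py
python3 -m crank '[{"translation":[0,0,0],"turn":0}]' >/dev/null; python3 m.py
```

```text
t 15.78 r 89.7 tcpang -0.1617 value~ 0.4942 yaw -12.31 | Fy(tool) -5.69 Fx -1.43 tau_axis -0.516 tz 0.007
t 15.90 r 89.7 tcpang -0.1618 value~ 0.4940 yaw -12.31 | Fy(tool) -7.18 Fx -0.98 tau_axis -0.648 tz -0.056
t 16.27 r 89.8 tcpang -0.1465 value~ 0.5094 yaw -11.46 | Fy(tool) -6.13 Fx -0.91 tau_axis -0.554 tz -0.031
t 16.40 r 89.7 tcpang -0.1463 value~ 0.5096 yaw -11.46 | Fy(tool) -7.66 Fx -1.30 tau_axis -0.693 tz -0.014
```

```bash
cat > m.py <<'E'
from cell import *
import numpy as np
A=np.array([533,70.8]);L=[]
for i in range(8):
    if i: capture("wrist")
    s=get_state();d=np.array(s["position"])[:2]-A;F=s["ft_force"]
    r=np.hypot(*d);a=np.arctan2(-d[1],-d[0]);v=0.6+a-np.arcsin(6.1/r)+np.radians(7.1)
    L.append([v,(d[0]*F[1]-d[1]*F[0])/1000,s["finger_force"],s["grip_width"]])
L=np.array(L);print("t %.2f r %.1f yaw %.2f"%(s["t"],r,s["tcp_rot"][2]),"v,tau,ff,gw",L.mean(0).round(4),"sd",L.std(0).round(3))
E
python3 m.py
python3 -m crank '[{"translation":[0.004,0.045,0],"turn":-0.17},{"translation":[0.004,0.045,0],"turn":-0.17},{"translation":[0.004,0.045,0],"turn":-0.17}]' >/dev/null; python3 m.py
python3 -m crank '[{"translation":[0.004,0.045,0],"turn":-0.17},{"translation":[0.004,0.045,0],"turn":-0.17},{"translation":[0.004,0.045,0],"turn":-0.17}]' >/dev/null; python3 m.py
```

```text
t 16.75 r 89.7 yaw -11.46 v,tau,ff,gw [ 0.5094 -0.5697  3.1045 24.0771] sd [0.    0.068 0.001 0.183]
t 17.48 r 89.8 yaw -10.61 v,tau,ff,gw [ 0.5246 -0.5575  3.1101 24.1396] sd [0.    0.043 0.002 0.11 ]
t 18.20 r 89.8 yaw -9.76 v,tau,ff,gw [ 0.5398 -0.5247  3.1132 24.1532] sd [0.    0.041 0.002 0.155]
```

```bash
sed -i 's/range(8)/range(4)/' m.py
for i in 1 2 3; do python3 -m crank '[{"translation":[0.007,0.075,0],"turn":-0.29},{"translation":[0.007,0.075,0],"turn":-0.29},{"translation":[0.007,0.075,0],"turn":-0.29}]' >/dev/null; python3 m.py; done
```

```text
t 18.73 r 89.8 yaw -8.31 v,tau,ff,gw [ 0.5665 -0.5541  2.9481 23.8315] sd [0.    0.045 0.003 0.171]
t 19.25 r 89.8 yaw -6.87 v,tau,ff,gw [ 0.5922 -0.5471  2.9307 24.0243] sd [0.    0.031 0.003 0.151]
t 19.77 r 89.9 yaw -5.41 v,tau,ff,gw [ 0.6176 -0.5508  2.9301 24.0091] sd [0.    0.028 0.003 0.233]
```

```bash
for i in 1 2; do python3 -m crank '[{"translation":[0.007,0.075,0],"turn":-0.29},{"translation":[0.007,0.075,0],"turn":-0.29},{"translation":[0.007,0.075,0],"turn":-0.29}]' >/dev/null; python3 m.py; done
```

```text
t 20.30 r 89.9 yaw -3.96 v,tau,ff,gw [ 0.6426 -0.5474  2.9924 24.0453] sd [0.    0.056 0.003 0.18 ]
t 20.82 r 89.9 yaw -2.51 v,tau,ff,gw [ 0.6671 -0.5634  3.0904 23.9535] sd [0.    0.016 0.003 0.219]
```

```bash
for i in 1 2; do python3 -m crank '[{"translation":[0.005,0.05,0],"turn":-0.19},{"translation":[0.005,0.05,0],"turn":-0.19},{"translation":[0.005,0.05,0],"turn":-0.19}]' >/dev/null; python3 m.py; done
```

```text
t 21.35 r 89.8 yaw -1.55 v,tau,ff,gw [ 0.6813 -0.6005  3.439  23.849 ] sd [0.    0.049 0.002 0.109]
t 21.88 r 89.8 yaw -0.59 v,tau,ff,gw [ 0.696  -0.706   3.7396 24.0883] sd [0.    0.05  0.001 0.073]
```

```bash
for i in 1 2 3; do python3 -m crank '[{"translation":[0.005,0.05,0],"turn":-0.19},{"translation":[0.005,0.05,0],"turn":-0.19},{"translation":[0.005,0.05,0],"turn":-0.19}]' >/dev/null; python3 m.py; done
```

```text
t 22.40 r 89.8 yaw 0.37 v,tau,ff,gw [ 0.7106 -0.7573  4.0369 24.001 ] sd [0.    0.059 0.002 0.085]
t 22.93 r 89.8 yaw 1.33 v,tau,ff,gw [ 0.7252 -0.8112  4.3366 23.9626] sd [0.    0.04  0.002 0.109]
t 23.45 r 89.7 yaw 2.29 v,tau,ff,gw [ 0.74   -0.8584  4.638  23.9138] sd [0.    0.037 0.002 0.166]
```

```bash
python3 -m crank '[{"translation":[0.003,0.033,0],"turn":-0.12},{"translation":[0.003,0.033,0],"turn":-0.12},{"translation":[0.003,0.033,0],"turn":-0.12}]' >/dev/null; python3 m.py
```

```text
t 23.98 r 89.7 yaw 2.90 v,tau,ff,gw [ 0.7487 -0.9178  4.9597 23.9592] sd [0.    0.045 0.001 0.112]
```

```bash
python3 -m crank '[{"translation":[0,-0.1,0],"turn":0},{"translation":[0,-0.2,0],"turn":0},{"translation":[0,-0.2,0],"turn":0},{"translation":[0,-0.2,0],"turn":0}]'; python3 -m crank '[{"translation":[0,0,0],"turn":0},{"translation":[0,0,0],"turn":0},{"translation":[0,0,0],"turn":0},{"translation":[0,0,-1],"turn":0},{"translation":[0,0,-2.5],"turn":0},{"translation":[0,0,-4],"turn":0},{"translation":[0,0,-6],"turn":0},{"translation":[0,0,-6],"turn":0},{"translation":[0,0,-6],"turn":0},{"translation":[0,0,-6],"turn":0}]' 40
python3 - <<'E'
from h import *
from cell import *
p,d=capture("top");a=cv2.resize(p[140:275,145:345],None,fx=4,fy=4,interpolation=cv2.INTER_CUBIC);cv2.imwrite("pics/end.png",a)
c=calibration("wrist");p,d=capture("wrist");cv2.imwrite("pics/endw.png",p)
E
```

```text
t: 24.48
position: [444.0, 65.4, 87.4]
tcp_rot: [180.0, 0.0, 2.7]
ft_force: [0.9, 0.2, -0.3]
grip_width: 23.8
finger_force: 0.0
t: 25.72
position: [443.1, 65.5, 266.1]
tcp_rot: [180.0, 0.2, 2.8]
ft_force: [0.2, -0.7, -0.4]
grip_width: 39.9
finger_force: 0.0
```

View pics/endw.png

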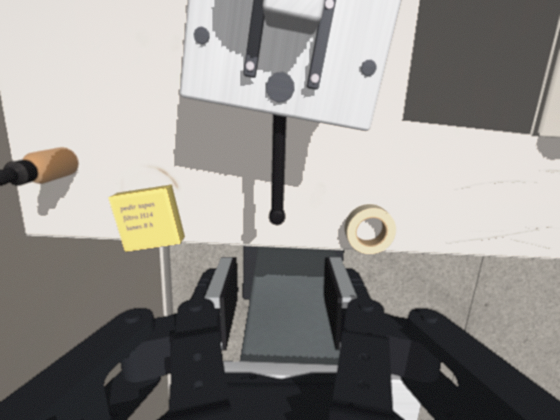

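The lever stayed where I left it, with its boss at (278,216). The tape roll and dropper bottle are undisturbed. One last check of the bottle.

View pics/end.png

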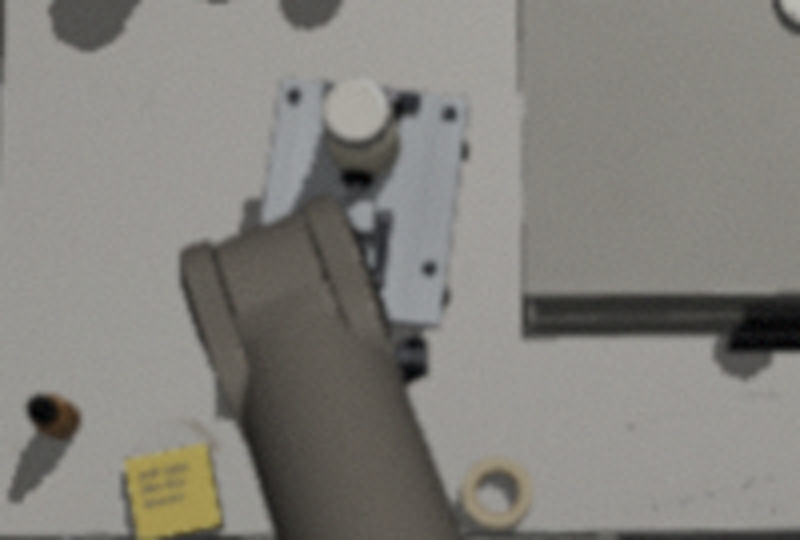

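The bottle is in the seat with the pad against it (cap at (357,110) in the crop). I check the cap position and hand in.

Run:
```python
from h import *
from cell import *
w=atz(calibration("top"),[(234.0,167.3)],[232])[0];print(w.round(1))
if np.hypot(w[0]-646.8,w[1]-56.5)<8: print(finish_job())
```

```text
[644.5  54.1 232. ]
the job is handed in; nothing more can be done
None
```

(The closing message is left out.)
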